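# Take off a power supply's terminal cover and reset its breaker

### The job

The power supply has tripped and its reset button sits under the terminal cover. With the fingertips, press down the snap tab on top of the cover and, keeping it down as the cover starts to move, push the cover straight off its seat until the whole terminal deck is uncovered; then press the round reset button fully in. Lift and pick up nothing: the cover is only slid along and left standing upright on the bench, and the things lying about stay where they are.

Things in the scene. Friction and masses are not known exactly. Their poses are not given: they have to be found in the camera images.
- supply: Bench power supply, fixed: bare sheet-metal case 98 x 84 mm, 30 mm tall, with a perforated lid, and at one end a black terminal deck. Origin: on the bench, middle of the case's end face, where the deck begins. x points level from the case out over the deck, the way the cover slides off; y sideways, z up. The case fills x = -98..0 mm, the deck x = 0..54 mm.
- deck_end (a point): Middle of the deck's outer edge, on the deck's top, 8 mm above the bench, 54 mm along x from the supply's origin. The deck is 54 x 75 mm. On it: a barrier terminal block 16 mm tall (x = 14..44, y = -35..5 mm of the supply) and the breaker, its steel collar 19 mm across, top 18.5 mm above the bench, at x = 28, y = 22 mm.
- catch_bar (a point): Top middle of the steel catch bar on the case lid, 4 mm thick, 32 mm across, 5 mm high, 6.5 mm from the case's end face. The claw at the case-side end of the snap tab hooks behind it, so the cover cannot slide off until the tab is pressed.
- cover: Loose grey plastic hood, about 0.13 kg, 60 mm long (its x), 84 mm wide, 32 mm tall, open below and to the case. Its skirts stand on the bench beside the deck, runners in them under the deck's edges: it glides off along x only. Origin: on the bench under the middle of its case-side edge, 1 mm from the supply's origin when seated; z up. The deck is uncovered once this edge is past deck_end.
- snap_tab (a joint): Black snap tab on top of the cover: a spring rocker on a pin across the cover, 12 mm from its case-side edge, 34.5 mm above the bench. 0 = at rest, 0.24 rad = pressed fully down; from about 0.16 rad its claw is clear of the catch bar. It springs back when let go: keep it down over the cover's first 12 mm of travel; later it may rise. Takes 3 to 6 N at the pad.
- tab_pad (a point): On the upper face of the tab's finger pad, on its centre line, 27 mm from the pin, on the side away from the case. The pad is 30 mm wide, 34 mm long (6 to 40 mm from the pin) and ends outward in a ridge. At rest it rises 0.24 rad towards the ridge, this point 47 mm above the bench, 37 mm along x from the cover's origin; fully pressed it is level, 40.5 mm up and 39 mm along x.
- tab_ridge (a point): Top middle of the ridge across the outer end of the pad, 30 mm wide, 4 mm thick, standing 7 mm over the pad; a fingertip on the pad can push the cover off against its inner face. At rest its top is about 57 mm above the bench and its inner face 46 to 49 mm along x from the cover's origin; with the tab fully pressed, 47.5 mm up and 52 mm along x.
- reset_button (a joint): White round push button of the breaker, 13 mm across, under the cover. 0 = tripped (stands out), 0.007 m = fully in. It moves straight down, takes about 3 N and stays where it is pushed.
- reset_top (a point): Centre of the top of the reset button: 27 mm above the bench when tripped, 20 mm when fully in; 28 mm along x and 22 mm along y from the supply's origin.
- multimeter: Hand-held multimeter lying on its back, 145 x 70 x 41 mm, beside the supply on its +y side; origin under its middle, x along its length. A bystander.
- solder_spool: Small spool of solder with blue flanges, 54 x 60 x 34 mm, standing on the +y side of the cover's path; origin under its middle. A bystander.
- screwdriver_red: Screwdriver with a red handle, 202 mm long, 25 mm thick, lying on the -y side of the supply; origin under its middle. A bystander.
- fuse_pack: Small cream carton of fuses, 50 x 85 x 20 mm, lying farther along the cover's path, on its +y side; origin under its middle. A bystander.

How it is judged:
On the way, in this order (a step that is already met when the one before it is completed fails the run):
1. the snap tab is pressed down until its claw is clear of the catch bar, the cover still on its seat (value of joint snap_tab above 0.15 rad and x of cover in the frame of supply below 0.012 m), for 0.05 s.
2. the cover is slid off until the whole deck is uncovered, the reset button not yet in (x of cover in the frame of supply above 0.055 m and value of joint reset_button below 0.004 m), for 0.1 s.
3. the reset button is pressed in (value of joint reset_button above 0.0058 m), for 0.1 s.
At the end, for the whole second after the job is handed in: The reset button is in (at least 5.5 of its 7 mm); the cover's case-side edge is beyond the end of the deck (more than 55 mm along the supply's x), the cover stands upright on the bench (tilt under 0.08 rad, height within 4 mm) and is at rest (value of joint reset_button above 0.0055 m and x of cover in the frame of supply above 0.055 m and angle between cover's own z axis and vertical below 0.08 rad and height (world z) of cover between -0.004 and 0.004 m and linear speed of cover below 0.01 m/s); the robot touches nothing.
It fails at once if the cover is lifted off the bench (more than 12 mm) (height (world z) of cover above 0.012 m).
It fails at once if the cover is tipped by more than 0.35 rad (angle between cover's own z axis and vertical above 0.35 rad).
It fails at once if a thing lying about is moved by more than 15 mm (distance of any of multimeter, solder_spool, screwdriver_red, fuse_pack from where it was at the start of the episode above 0.015 m).
It also fails if it takes over 32 s, if anything falls off the work surface, if the arm or the gripper's body presses on something with over 40 N, if the wrist force passes 120 N, or if a joint passes its speed limit or range.

### The arm

A 6-joint arm with a two-finger parallel gripper is mounted at the origin on a cart in front of the work surface, level with it; the furniture and walls round the work are solid. World frame = base frame: x ahead of the robot, y to its left, z up, the work surface at z = 0. Lengths are in m, angles in rad, forces in N, time in s.
With the tool pointing down it reaches from about 0.375 to 0.9 m from the base axis. Payload 3.1 kg.
Tool frame: the origin (TCP) lies midway between the tips of the shut fingers; the grasp point (between the pads) lies 19 mm behind it; z points along the fingers, y is the line along which they close (so a half turn about z gives the same grasp; the last joint's range is limited). The gripper opens to 87 mm and grips with 3 to 60 N. Pads are 19 mm wide; open, the fingers measure 117 mm over their backs; the gripper's body (75 mm by 190 mm) begins 51 mm behind the grasp point.
Start: joints at [-1.284, 0.527, 1.433, -0, 1.181, -0.178], TCP at [0.281, -0.558, 0.223] pointing down, gripper open.
Joint ranges: [-3.08, 3.08], [-0.75, 2.2], [0.22, 2.44], [-1.43, 4.57], [0, 2.65], [-2.85, 2.85]. Speed limits (rad/s): [2.79, 2.79, 3.14, 3.14, 3.14, 3.14].

### API

Orientations are given as a unit quaternion [x, y, z, w].
In Python, from rig import status, imaging, order gives the robot as it stands.
- The arm moves only by the tool arm_command, never from a script. Its argument "deltas" is one flat list of numbers, 5 for each row, row after row: the opening, from -1 (shut) to 1 (fully open), so that 0 is half open, then the shift along the tool's x, y, z in m, then the turn about the tool's z in rad. In form: [gripper, tx, ty, tz, roll, gripper, tx, ty, tz, roll, ...]. A call has 1 to 12 rows; each row shifts and turns the commanded pose from where the row before left it, along the tool's axes as they then stand; what a row does not reach is not made up. A row lasts 1/8 s, in which the tool goes at most 62.5 mm and 10.7 degrees, less where a joint would pass 70% of its speed; a pose out of reach is approached as far as the arm can. A call with a gripper value outside its range is refused whole. The fingers move at their own pace and stop on an object; "newtons" is the grip in N (left out, the last holds). Time passes only in rows, so rows that do not move let the fingers close. It gives the time, the measured TCP pose, the force, the opening and the grip force at its end, in the units of the state.
- status.get_obs(): the state, without advancing time (a new reading comes with each control period).
- imaging.camera(name): name is "side" or "top"; returns (picture, depth): 420x560x3 uint8, red, green, blue; 420x560 float32, m along the optical axis (not along the pixel's ray), 0 where there is no reading.
- imaging.camera_params(name): a dict with "intrinsics" (3x3 intrinsics, pixels), "camera_from_world" (4x4, takes a point from world to camera coordinates). Camera axes: x right, y up, looking along -z (the intrinsics and any distortion apply to the point x, -y, -z); pixel columns grow to the right and rows downward; lengths in m; the calibration is good to about 2 mm. A picture is of the moment at which its call begins. camera_params takes no time and is no camera call.
- order.hand_in(): hands the job in; it is judged then, once.
The state is a dict: "time": time; "q": joint angles; "joint_velocities": joint speeds; "joint_torque": joint torques, N m; "position": TCP position; "tool_rot": TCP orientation; "ft_force": force on the tool from outside, world axes, zero at the start; "moment": the same for the moment, N m; "grip_width": finger opening in m; "grip_force": force on a finger pad.
Only numpy, scipy, OpenCV 4.12 (cv2) and the standard library are available. Lean on these libraries where they do the work, as an engineer would, in place of code of your own. Each camera call takes 0.05 s, during which the arm holds its last target. There are 200 camera calls.

## Working session

There is one attempt and no reset: what is moved stays moved. The work goes in short steps, Python scripts to look and compute and a tool call to move; the robot and the scene stay as the last step left them, time stands still between calls to the robot, and variables do not carry over. Pictures are saved under pics/ and viewed, at most 10 in all, crops included, and the job is handed in when it is done.

Besides the shell and the picture viewer there is one more tool, called after "Emit:" as name(argument=value, ...) on one line, values as JSON. arm_command: Moves the arm, as the interface text tells. Its arguments: {"type":"object","properties":{"deltas":{"type":"array"},"newtons":{"type":"number"}},"required":["deltas"]}

```bash
mkdir -p pics
cat > h.py <<'E'
import numpy as np,cv2
from rig import status,imaging,order
def save(n,f):
    p,d=imaging.camera(n); cv2.imwrite('pics/'+f+'.png',p[:,:,::-1]); np.savez('pics/'+f,p=p,d=d); return p,d
def cloud(n,d):
    c=imaging.camera_params(n);K=np.array(c['intrinsics']);T=np.linalg.inv(np.array(c['camera_from_world']))
    v,u=np.mgrid[:d.shape[0],:d.shape[1]]
    P=np.stack([(u-K[0,2])/K[0,0]*d,-(v-K[1,2])/K[1,1]*d,-d],-1)
    return P@T[:3,:3].T+T[:3,3]
E
python3 - <<'E'
from h import *
for n in('side','top'):
    save(n,n+'0'); print(imaging.camera_params(n))
o=status.get_obs();print({k:np.round(o[k],3) for k in o})
E
```

```text
{'intrinsics': array([[525.00041021,   0.        , 274.64632425],
       [  0.        , 525.00041021, 204.25611724],
       [  0.        ,   0.        ,   1.        ]]), 'camera_from_world': array([[-0.82143063, -0.57022469,  0.00977344,  0.48241142],
       [ 0.39278921, -0.55323713,  0.73460555, -0.27948185],
       [-0.41348319,  0.6072664 ,  0.67842403, -0.76747615],
       [ 0.        ,  0.        ,  0.        ,  1.        ]])}
{'intrinsics': array([[478.80628023,   0.        , 270.02046243],
       [  0.        , 478.80628023, 208.73563461],
       [  0.        ,   0.        ,   1.        ]]), 'camera_from_world': array([[-0.00806596, -0.99955501, -0.02871804,  0.00980674],
       [ 0.99002375, -0.01202247,  0.14038672, -0.57195804],
       [-0.14066951, -0.02729918,  0.98968017, -0.82202555],
       [ 0.        ,  0.        ,  0.        ,  1.        ]])}
{'time': np.float64(0.1), 'q': array([-1.284,  0.528,  1.434,  0.   ,  1.181, -0.178]), 'joint_velocities': array([-0.001, -0.002, -0.002,  0.002, -0.002, -0.002]), 'joint_torque': array([ -0.   , -44.099, -17.715,   0.064,   0.053,  -0.   ]), 'position': array([ 0.281, -0.558,  0.222]), 'tool_rot': array([ 0.973,  0.231, -0.   , -0.001]), 'ft_force': array([-0.407,  0.707, -0.427]), 'moment': array([ 0.007,  0.047, -0.04 ]), 'grip_force': np.float64(0.0), 'grip_width': np.float64(0.087)}
```

View pics/top0.png

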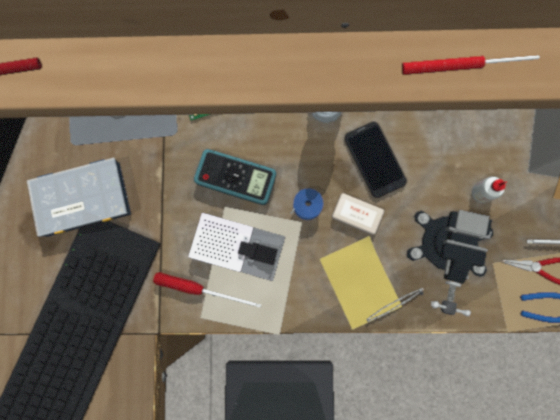

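View pics/side0.png

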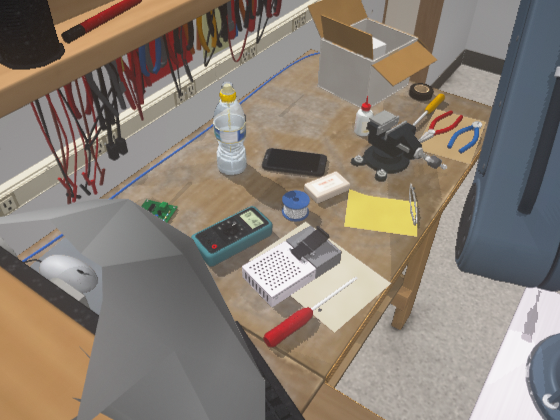

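The top view shows the white case at about (220,242), the grey cover at (262,253), the tab at (258,252), and the spool at (308,203). The side view shows the tab at (308,242) and the cover at (320,258). Next I'll measure the supply frame from depth.

Run:
```python
from h import *
for n,box in(('top',(185,205,295,285)),('side',(235,222,350,305))):
    z=np.load(f'pics/{n}0.npz');P=cloud(n,z['d']);I=z['p'].astype(int)
    m=np.zeros(P.shape[:2],bool);m[box[1]:box[3],box[0]:box[2]]=1; m&=z['d']>0
    Z=P[...,2];mx=I.max(-1);
    print(n,'bench z',np.median(Z[m&(Z<.015)]))
    case=m&(abs(Z-.030)<.006)&(mx>150)
    cov=m&(abs(Z-.032)<.005)&(mx>70)&(mx<150)
    tab=m&(Z>.037)&(Z<.07)&(mx<70)
    for k,q in(('case',case),('cover',cov),('tab',tab)):
        q=cv2.morphologyEx(q.astype(np.uint8),cv2.MORPH_OPEN,np.ones((2,2)))>0
        X=P[q]
        if len(X)<20: print(k,len(X));continue
        r=cv2.minAreaRect((X[:,:2]*1000).astype(np.float32))
        print(k,len(X),'z',np.percentile(X[:,2],[5,50,95]).round(4),r); print(cv2.boxPoints(r).round(1).tolist())
z=np.load('pics/top0.npz')['p'][185:305,180:340];cv2.imwrite('pics/c.png',cv2.resize(z[:,:,::-1],(800,600),interpolation=cv2.INTER_CUBIC))
```

```text
top bench z 0.0006584430747905712
case 2357 z [0.0277 0.0306 0.0334] ((502.0105895996094, 56.95750427246094), (175.92184448242188, 85.05022430419922), 73.36567687988281)
[[436.1000061035156, -15.100000381469727], [517.5999755859375, -39.5], [567.9000244140625, 129.10000610351562], [486.3999938964844, 153.39999389648438]]
cover 966 z [0.0289 0.0324 0.0351] ((487.4205322265625, 9.316879272460938), (76.2280044555664, 82.51222229003906), 73.41544342041016)
[[437.0, -15.399999618530273], [516.0999755859375, -39.0], [537.7999877929688, 34.099998474121094], [458.79998779296875, 57.599998474121094]]
tab 512 z [0.0354 0.0441 0.0567] ((488.196044921875, 12.710540771484375), (92.42263793945312, 35.16455841064453), 61.50517272949219)
[[450.70001220703125, -19.5], [481.6000061035156, -36.29999923706055], [525.7000122070312, 44.900001525878906], [494.79998779296875, 61.70000076293945]]
side bench z -0.0011957704993347251
case 2322 z [0.0254 0.0284 0.031 ] ((364.3169860839844, 285.00189208984375), (170.65724182128906, 697.366943359375), 32.39231491088867)
[[105.5, 533.7000122070312], [479.1000061035156, -55.099998474121094], [623.2000122070312, 36.29999923706055], [249.60000610351562, 625.0999755859375]]
cover 510 z [0.0258 0.0298 0.0331] ((345.8975830078125, 260.0303649902344), (182.16104125976562, 701.462890625), 40.26592254638672)
[[49.70000076293945, 468.79998779296875], [503.1000061035156, -66.5], [642.0999755859375, 51.29999923706055], [188.6999969482422, 586.5]]
tab 7
```

View pics/c.png

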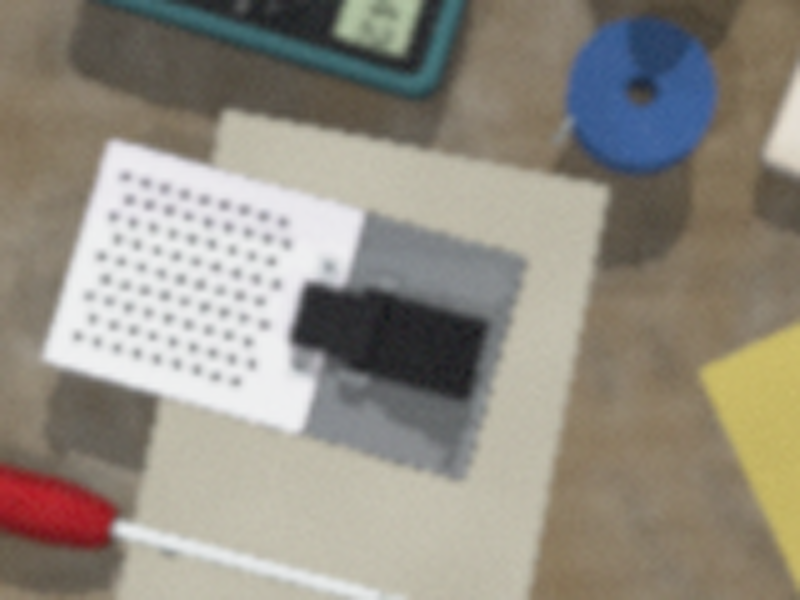

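The enlarged top view shows the case lid with crop corners (108,140), (365,210), (300,435), (42,358), and the cover's outer corners at (525,260) and (462,480). The tab is centred at about (395,340). I'll cast rays through these corners.

```bash
cat >> h.py <<'E'
def ray(n,uv,z):
    c=imaging.camera_params(n);K=np.array(c['intrinsics']);T=np.linalg.inv(np.array(c['camera_from_world']))
    d=T[:3,:3]@np.array([(uv[0]-K[0,2])/K[0,0],-(uv[1]-K[1,2])/K[1,1],-1]); return T[:3,3]+d*(z-T[2,3])/d[2]
E
python3 - <<'E'
from h import *
f=lambda a,z:ray('top',(180+(a[0]+.5)/5-.5,185+(a[1]+.5)/5-.5),z)
A,B,C,D=[f(a,.030) for a in((108,140),(365,210),(300,435),(42,358))]
E,F=[f(a,.032) for a in((525,260),(462,480))]
print(np.round([A,B,C,D,E,F],4)); L=lambda a,b:np.linalg.norm((a-b)[:2])
print('len',L(A,B),L(C,D),'w',L(B,C),L(A,D),'cov',L(B,E),L(C,F),L(E,F))
x=(E+F-A-D)[:2];x/=np.linalg.norm(x);print('x',x,np.degrees(np.arctan2(x[1],x[0])))
cen=(A+D+E+F)[:2]/4; y=np.array([-x[1],x[0]])
print('origin from center', cen+x*(98-79.5)/1000,'from BC',(B+C)[:2]/2)
O=cen+x*.0185
print('button',O+.028*x+.022*y,'pad',O+.038*x,'ridge inner',O+.048*x)
t=np.load('pics/top0.npz');P=cloud('top',t['d'])
for n,a in(('pad',(425,345)),('ridge',(478,355)),('cover',(430,265)),('lid',(200,320)),('spool',(640,160)),('pin',(370,340))):
    print(n,P[185+a[1]//5,180+a[0]//5].round(4),f(a,{'pad':.045,'ridge':.055}.get(n,.03)).round(4), )
    q=P[185+a[1]//5,180+a[0]//5,:2]-O; print('   in supply',q@x,q@y)
print('ridge outer/inner by ray', [( (f(a,.057)[:2]-O)@x,(f(a,.057)[:2]-O)@y) for a in((488,320),(470,398))])
E
```

```text
[[ 0.5679  0.1303  0.03  ]
 [ 0.5411  0.0362  0.03  ]
 [ 0.4603  0.0598  0.03  ]
 [ 0.4887  0.1533  0.03  ]
 [ 0.5222 -0.0216  0.032 ]
 [ 0.4439  0.0018  0.032 ]]
len 0.09780617983600884 0.09768871542112893 w 0.08419959050815821 0.08248874100377146 cov 0.06087665329230049 0.06030810585877912 0.08169196048119753
x [-0.28584398 -0.95827617] -106.60930376536601
origin from center [0.50038474 0.04821133] from BC [0.50072718 0.04802325]
button [0.51346319 0.01509103] pad [0.48952267 0.01179684] ridge inner [0.48666423 0.00221408]
pad [0.4906 0.0134 0.0459] [0.4913 0.0141 0.045 ]
   in supply 0.03614911604884833 0.0005672096615256145
ridge [ 0.4865 -0.0044  0.0558] [ 0.4872 -0.0047  0.055 ]
   in supply 0.054395365689491305 0.0017233086999738135
cover [0.52   0.0119 0.0323] [0.5209 0.0127 0.03  ]
   in supply 0.029154902725364217 0.029143514558994825
lid [0.501  0.095  0.0325] [0.5018 0.0961 0.03  ]
   in supply -0.04502353058987574 -0.012821198543452868
spool [ 0.5569 -0.0642  0.0353] [ 0.5583 -0.0638  0.03  ]
   in supply 0.09160556036598785 0.08627257255075868
pin [0.4928 0.0332 0.0402] [0.4941 0.0346 0.03  ]
   in supply 0.01653508838362451 -0.0029620435515566286
ridge outer/inner by ray [(np.float64(0.05456068639435637), np.float64(0.01510570813835203)), (np.float64(0.05601956564304362), np.float64(-0.012631356303661299))]
```

Emit:
arm_command(deltas=[-1, 0, 0, 0, -0.163, -1, 0, 0, 0, -0.163, -1, 0, 0, 0, -0.163, -1, 0, 0, 0, -0.163, -1, 0, 0, 0, -0.163, -1, 0.04, 0.003, 0, 0, -1, 0.05, 0.003, 0, 0, -1, 0.05, 0.003, 0, 0, -1, 0.05, 0.003, 0, 0, -1, 0.05, 0.003, 0, 0, -1, 0.05, 0.003, 0, 0, -1, 0.04, 0.003, 0, 0], newtons=20)

```text
time: 1.6
position: [0.3952, -0.246, 0.2223]
tool_rot: [0.802, 0.598, 0.0, -0.001]
ft_force: [1.4, -0.1, -0.2]
grip_width: 0.0003
grip_force: 0.0
```

Emit:
arm_command(deltas=[-1, 0.04, 0.003, 0, 0, -1, 0.05, 0.003, 0, 0, -1, 0.05, 0.003, 0, 0, -1, 0.05, 0.003, 0.02, 0, -1, 0.045, 0.003, 0.03, 0, -1, 0.03, 0.002, 0.03, 0, -1, 0.009, 0, 0.03, 0, -1, 0, 0, 0.01, 0, -1, 0, 0, 0, 0, -1, 0, 0, 0, 0])

```text
time: 2.85
position: [0.4905, 0.0087, 0.1034]
tool_rot: [0.802, 0.597, 0.001, 0.001]
ft_force: [-0.0, 0.4, 0.2]
grip_width: 0.0005
grip_force: 0.0
```

```bash
cat > s.py <<'E'
from h import *
import sys
O=np.array([.5004,.0482]);x=np.array([-.2858,-.9583]);y=np.array([.9583,-.2858])
o=status.get_obs();p=o['position'];print('t',o['time'],'sup x,y,z',(p[:2]-O)@x,(p[:2]-O)@y,p[2],'f',o['ft_force'].round(1))
if len(sys.argv)>1:
    I,d=save('side',sys.argv[1]);z=I[200:320,230:390];cv2.imwrite('pics/c_'+sys.argv[1]+'.png',cv2.resize(z[:,:,::-1],(800,600),interpolation=cv2.INTER_CUBIC))
E
python3 s.py above
```

```text
t 2.85 sup x,y,z 0.04063233825499526 0.0018007555934441606 0.10344462995783653 f [-0.   0.4  0.2]
```

View pics/c_above.png

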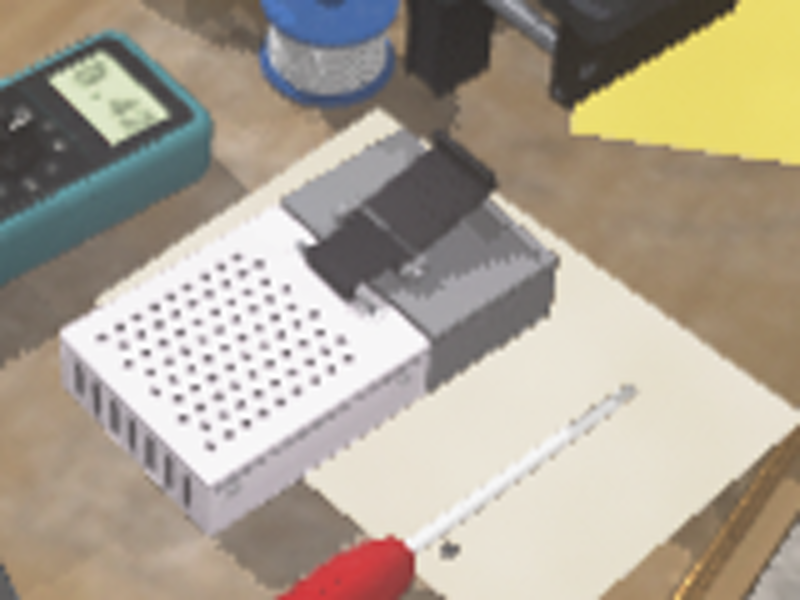

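The side view shows the fingertips at crop (450,50), above and in line with the pad at (440,190), and the seated cover. I'll shift 5.5 mm back towards the case and descend.

Emit:
arm_command(deltas=[-1, 0.0055, -0.0015, 0, 0, -1, 0, 0, 0.02, 0, -1, 0, 0, 0.02, 0, -1, 0, 0, 0.008, 0, -1, 0, 0, 0.003, 0, -1, 0, 0, 0, 0])

```text
time: 3.65
position: [0.4903, 0.0152, 0.0519]
tool_rot: [0.802, 0.597, 0.0, 0.0]
ft_force: [0.4, 0.0, 0.8]
grip_width: 0.0006
grip_force: 0.0
```

```bash
python3 s.py
```

```text
t 3.65 sup x,y,z 0.03452452740239993 -0.0002761294187158078 0.05189419805988886 f [0.4 0.  0.8]
```

Emit:
arm_command(deltas=[-1, 0, 0, 0.003, 0, -1, 0, 0, 0.002, 0, -1, 0, 0, 0.002, 0, -1, 0, 0, 0.002, 0, -1, 0, 0, 0.001, 0, -1, 0, 0, 0, 0])

```text
time: 4.4
position: [0.4903, 0.0145, 0.0419]
tool_rot: [0.802, 0.598, 0.0, 0.001]
ft_force: [-1.0, -3.1, 6.1]
grip_width: 0.0003
grip_force: 3.2
```

```bash
python3 s.py
```

```text
t 4.4 sup x,y,z 0.035133977475227327 -3.142921167683184e-05 0.04192085885197615 f [-1.  -3.1  6.1]
```

Emit:
arm_command(deltas=[-1, 0, 0, 0.001, 0, -1, 0, 0, 0.001, 0, -1, 0, 0, 0, 0])

```text
time: 4.78
position: [0.4903, 0.0142, 0.0408]
tool_rot: [0.802, 0.598, -0.0, 0.001]
ft_force: [-2.9, -5.1, 13.2]
grip_width: 0.0004
grip_force: 6.7
```

```bash
python3 s.py press
```

```text
t 4.775 sup x,y,z 0.03542597197711509 1.7398096322640444e-05 0.04077057199349712 f [-2.9 -5.1 13.2]
```

View pics/c_press.png

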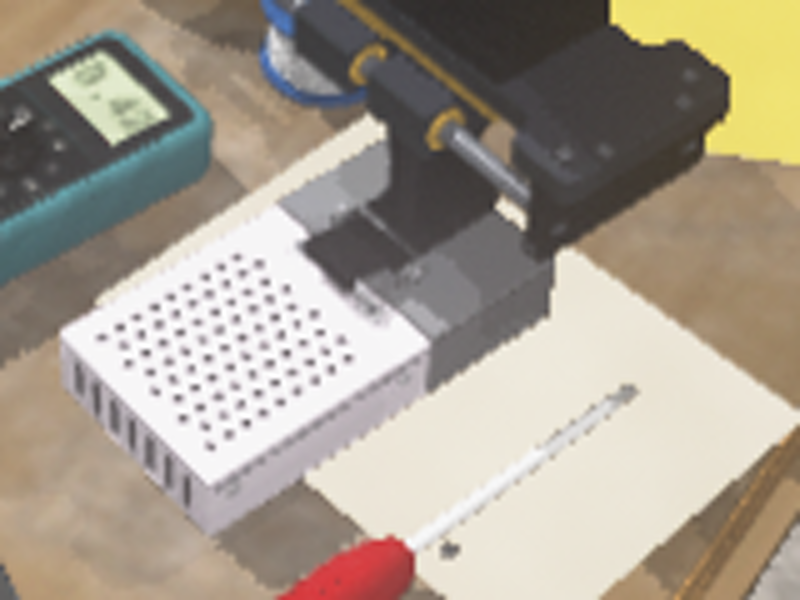

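The side view shows the tab pressed level under the fingers with the cover still seated. The 13 N reading means the tab has bottomed out. Now I'll slide it.

Emit:
arm_command(deltas=[-1, -0.003, 0, 0, 0, -1, -0.003, 0, 0, 0, -1, -0.003, 0, 0, 0, -1, -0.003, 0, 0, 0, -1, -0.003, 0, 0, 0, -1, 0, 0, 0, 0])

```text
time: 5.58
position: [0.4874, 0.0011, 0.0408]
tool_rot: [0.802, 0.597, 0.002, 0.001]
ft_force: [0.3, 2.5, 12.0]
grip_width: 0.0003
grip_force: 5.8
```

```bash
python3 s.py slide1
```

```text
t 5.575 sup x,y,z 0.04884131298852597 0.0009665125416738015 0.04078473339692093 f [ 0.3  2.5 12. ]
```

View pics/c_slide1.png

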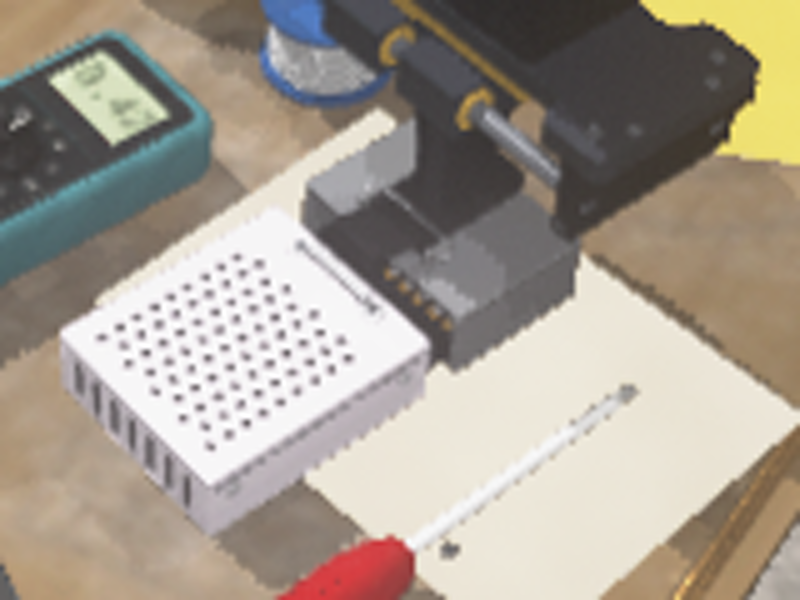

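The side view shows the cover about 13 mm off its seat, with the bar clear and the terminals showing at (415,300). I'll keep pushing, and ease the press later in the travel.

Emit:
arm_command(deltas=[-1, -0.004, 0, 0, 0, -1, -0.004, 0, 0, 0, -1, -0.004, 0, -0.001, 0, -1, -0.004, 0, -0.001, 0, -1, -0.004, 0, -0.001, 0, -1, -0.005, 0, -0.001, 0, -1, -0.005, 0, -0.001, 0, -1, -0.005, 0, 0, 0, -1, -0.005, 0, 0, 0, -1, -0.004, 0, 0, 0, -1, 0, 0, 0, 0])

```text
time: 7.0
position: [0.4729, -0.0418, 0.0445]
tool_rot: [0.802, 0.597, -0.0, -0.0]
ft_force: [0.0, -0.7, 4.5]
grip_width: 0.0005
grip_force: 2.3
```

```bash
python3 s.py slide2
```

```text
t 7.0 sup x,y,z 0.09415292348933998 -0.0006577193675049781 0.04452044730013175 f [ 0.  -0.7  4.5]
```

View pics/c_slide2.png

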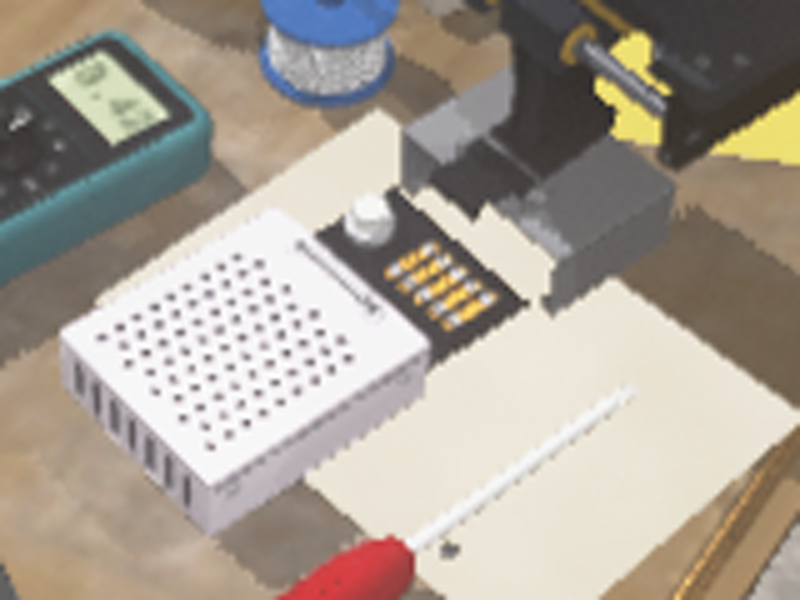

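The side view shows the whole deck uncovered: button at (370,220), block at (440,285), and the cover's edge beyond the deck. I'll push a little more for margin, then lift straight off.

Emit:
arm_command(deltas=[-1, -0.004, 0, -0.001, 0, -1, -0.004, 0, -0.001, 0, -1, -0.003, 0, 0, 0, -1, 0, 0, 0, 0, -1, 0, 0, -0.003, 0, -1, 0, 0, -0.005, 0, -1, 0, 0, -0.015, 0, -1, 0, 0, -0.02, 0, -1, 0, 0, 0, 0])

```text
time: 8.18
position: [0.4708, -0.0521, 0.0906]
tool_rot: [0.802, 0.598, 0.001, 0.001]
ft_force: [-0.2, -0.5, -0.7]
grip_width: -0.0
grip_force: 0.0
```

```bash
python3 s.py off
python3 - <<'E'
from h import *
z=np.load('pics/off.npz');np
O=np.array([.5004,.0482]);x=np.array([-.2858,-.9583]);y=np.array([.9583,-.2858])
I=z['p'].astype(int);m=(I.min(-1)>170);m[:, :]&=False
f=np.zeros((420,560),bool);f[235:252,296:316]=1
m=f&(I.min(-1)>140)&(I.max(-1)-I.min(-1)<25)
n,l,s,c=cv2.connectedComponentsWithStats(m.astype(np.uint8))
for i in range(1,n):
  if s[i,4]>8:
    q=ray('side',c[i],.024);print(s[i],c[i],q,(q[:2]-O)@x,(q[:2]-O)@y)
E
```

```text
t 8.175 sup x,y,z 0.10456791865363421 0.00025637894404543035 0.09058207627783325 f [-0.2 -0.5 -0.7]
[296 235  20  14 174] [304.0862069  240.02873563] [0.51501386 0.01031868 0.024     ] 0.03212503242445569 0.024830941625802995
```

View pics/c_off.png

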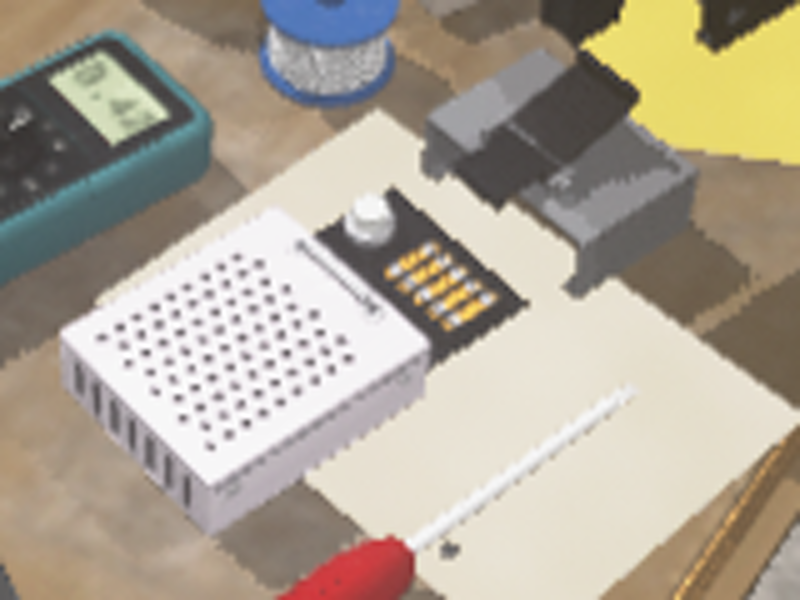

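The side view shows the cover upright and clear of the deck, and the button at crop (370,210), which agrees with the expected (28, 22) mm. I'll move over it.

Emit:
arm_command(deltas=[-1, 0.02, 0.006, 0, 0, -1, 0.03, 0.009, 0, 0, -1, 0.02, 0.006, 0, 0, -1, 0.006, 0.003, 0, 0, -1, 0, 0, 0.02, 0, -1, 0, 0, 0.02, 0, -1, 0, 0, 0.015, 0, -1, 0, 0, 0, 0])

```text
time: 9.22
position: [0.5135, 0.0139, 0.0333]
tool_rot: [0.802, 0.597, -0.001, -0.001]
ft_force: [0.7, -0.0, 0.1]
grip_width: 0.0002
grip_force: 0.0
```

```bash
python3 s.py
```

```text
t 9.225 sup x,y,z 0.029092901170074875 0.022357441525257378 0.0332834377160786 f [ 0.7 -0.   0.1]
```

Emit:
arm_command(deltas=[-1, 0.001, 0.002, 0.003, 0, -1, 0, 0, 0.003, 0, -1, 0, 0, 0.002, 0, -1, 0, 0, 0.002, 0, -1, 0, 0, 0.002, 0, -1, 0, 0, 0.001, 0, -1, 0, 0, 0.0005, 0, -1, 0, 0, 0, 0])

```text
time: 10.22
position: [0.5171, 0.0145, 0.0211]
tool_rot: [0.802, 0.597, 0.0, 0.0]
ft_force: [0.2, -0.4, 2.8]
grip_width: 0.0001
grip_force: 1.2
```

Emit:
arm_command(deltas=[-1, 0, 0, 0.001, 0, -1, 0, 0, 0.0007, 0, -1, 0, 0, 0, 0, -1, 0, 0, 0, 0])

```text
time: 10.72
position: [0.5172, 0.0145, 0.0203]
tool_rot: [0.802, 0.598, 0.0, 0.0]
ft_force: [-0.3, 0.8, 10.2]
grip_width: 0.0004
grip_force: 5.1
```

Emit:
arm_command(deltas=[-1, 0, 0, -0.005, 0, -1, 0, 0, -0.02, 0, -1, 0, 0, -0.04, 0, -1, 0, 0, -0.05, 0, -1, 0, 0, -0.03, 0, -1, 0, 0, 0, 0, -1, 0, 0, 0, 0])

```text
time: 11.6
position: [0.5159, 0.0147, 0.1634]
tool_rot: [0.802, 0.598, -0.001, -0.001]
ft_force: [0.1, -0.1, -0.0]
grip_width: 0.0005
grip_force: 0.0
```

```bash
python3 s.py end
```

```text
t 11.6 sup x,y,z 0.0277071607737366 0.02443441328853256 0.16340913609826496 f [ 0.1 -0.1 -0. ]
```

View pics/c_end.png

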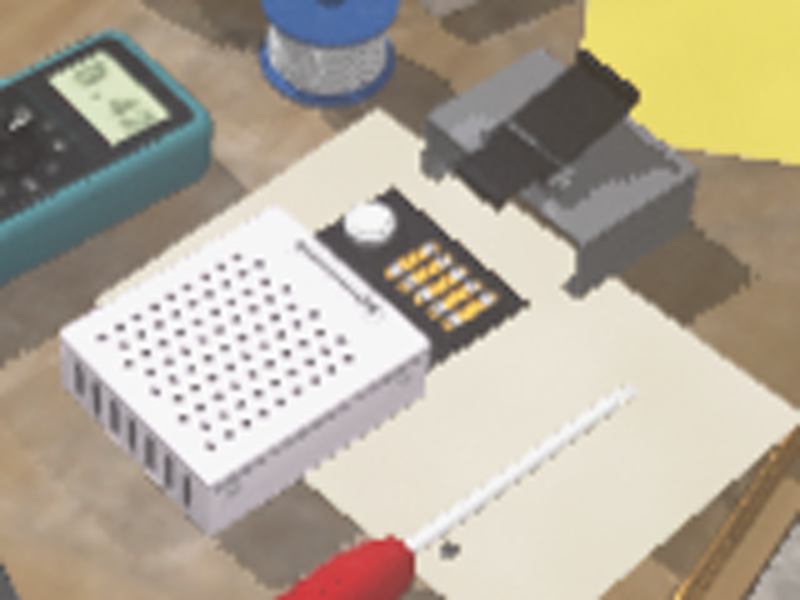

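The side view shows the button sunk flush at (370,222), the cover upright beyond the deck, the bystanders unmoved and the arm clear.

```bash
python3 -c "
from rig import order;print(order.hand_in())"
```

```text
the job is handed in; nothing more can be done
None
```

I pressed the tab, slid the cover off to stand upright about 13 mm past the 55 mm mark, pressed the reset button fully in and handed the job in at about 12 s; the hand-in gave no verdict.

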